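Shut and lock the filter cover of a soldering fume extractor

ROBOT

A 6-joint arm with a two-finger parallel gripper is mounted at the origin on the work surface. World frame = base frame: x ahead of the robot, y to its left, z up, the work surface at z = 0. Lengths are in m, angles in rad, forces in N, time in s.
With the tool pointing down it reaches from about 0.3 to 0.75 m from the base axis. Payload 8.5 kg.
Tool frame: the origin (TCP) lies at the very end of the fingers, on their centre line; the grasp point (between the pads) lies 19 mm behind it; z points along the fingers, y is the direction in which the jaws open and shut (so a half turn about z gives the same grasp; the last joint's range is limited). The gripper opens to 85 mm and grips with 20 to 120 N. Pads are 22 mm wide; open, the fingers measure 114 mm over their backs; the gripper's body (76 mm by 85 mm) begins 54 mm behind the grasp point. The pads swing forward as they close: fully open they stand 13 mm farther back than shut.
Start: joints at [1.007, 0.381, 1.297, -0, 1.464, -0.215], TCP at [0.188, 0.517, 0.231] pointing down, gripper open.
Joint ranges: [-3.11, 3.11], [-0.89, 2.33], [0.22, 2.48], [-1.42, 4.56], [0.17, 2.85], [-2.88, 2.88]. Speed limits (rad/s): [2.39, 2.39, 3.14, 3.14, 3.14, 3.14].

INTERFACE

Orientations are given as [roll, pitch, yaw] about the fixed x, y, z axes, in that order (R = Rz(yaw) Ry(pitch) Rx(roll)).
In Python, from workcell import ctrl gives the robot as it stands.
- The arm moves only by the shell command python3 -m creep 'ROWS' [FORCE]. ROWS is JSON, a list of rows, each a list of 5 numbers: the opening in per cent of the stroke, from 0 (shut) to 100 (fully open), then the shift along the tool's x, y, z in m, then the turn about the tool's z in rad. A call has 1 to 20 rows; each row is the pose to reach, as a shift and turn from the pose commanded when the call began, along the tool's axes at that moment; what a row does not reach only later rows make up. A row lasts 1/10 s, in which the tool goes at most 50 mm and 8.59 degrees, less where a joint would pass 70% of its speed; a pose out of reach is approached as far as the arm can. A call with a gripper value outside its range is refused whole. The fingers move at their own pace and stop on an object; FORCE is the grip in N (left out, the last holds). Time passes only in rows, so rows that repeat a pose let the fingers close. It gives the time, the measured TCP pose, the force and the opening at its end, in the units of the state.
- ctrl.observe(): the state, without advancing time (a new reading comes with each control period).
- ctrl.get_image(name): name is "scene" or "top" or "wrist"; returns the picture (400x640x3 uint8, blue, green, red); there is no depth.
- ctrl.camera_info(name): a dict with "fx", "fy", "cx", "cy" (pixels), "camera_from_world" (4x4, takes a point from world to camera coordinates). Camera axes: x right, y down, z forward; pixel columns grow to the right and rows downward; lengths in m; the calibration is good to about 2 mm. A picture is of the moment at which its call begins: read the wrist's pose just before it. camera_info takes no time and is no camera call; for the wrist camera it gives the pose at the moment of the call.
- ctrl.hand_in(): hands the job in, once; it reports no verdict.
Trained networks look in the newest picture that a camera, given by its name, has taken for a name from the list of things; names that differ only in an ending like _2 or _b are one class to them, and where a whole thing is asked for, a point or a joint stands for the part that bears it (a point fixed in the world has none). Each returns a list of dicts, best first, with "confidence" (0 to 1); they miss things now and then, are a little off and sometimes report something else, mostly with a low value. They report only what shows in the picture. A call takes as long as a camera call.
- ctrl.silhouettes(camera, target): "mask" (400x640 bool, what is visible of it) and "centre" ([column, row] in pixels, amid what is visible of it).
The state is a dict: "t": time; "joint_positions": joint angles; "joint_velocities": joint speeds; "joint_efforts": joint torques, N m; "ee_pos": TCP position; "tool_rot": TCP orientation; "wrist_force": force on the tool from outside, world axes, zero at the start; "moment": the same for the moment, N m; "finger_gap": opening from 0.0 (shut) to 1.0 (fully open).
Only numpy, scipy, OpenCV 4.12 (cv2) and the standard library are available. Lean on these libraries where they do the work, as an engineer would, in place of code of your own. Each camera call takes 0.05 s, during which the arm holds its last target. There are 200 camera calls.

TASK

The filter of the solder fume extractor has just been changed: push its hinged cover down shut with the fingertips, then set the fingertips in the slot of the big orange quarter-turn fastener and turn it clockwise, pressing down a little, until it stops and the cover is locked. Nothing is to be picked up or lifted: do not raise the cover any further, and leave the reel of solder on the machine and the other things on the bench where they lie.

Things in the scene. Friction and masses are not known exactly. Their poses are not given: they have to be found in the camera images.
- extractor: Blue fume extractor, fixed, 300 mm deep (x), 360 wide (y), 170 high. Origin: centre of its underside; x points to its back (away from the robot at yaw 0), z up. The filter bay with the hinged grey cover fills its top from y = -75 to +170 mm; the strip y = -180 to -75 mm is a flat deck 170 mm up. A 62 mm inlet collar sticks out 35 mm on its -y side.
- hinge (a point): Middle of the cover's hinge line, fixed on the extractor at (115, 50, 172) mm of its frame; the line runs along the extractor's y. The cover is 240 mm wide (120 mm either side of this point) and reaches 240 mm from it towards the extractor's front (-x); its underside lies in the hinge line, its top face 6 mm above.
- seat (a point): Point fixed on the extractor, on the axis of the fastener, at the height that the slot's floor has when the cover is pressed fully down to its stop: (-60, 50, 166) mm in the extractor's frame, 175 mm in front of the hinge line.
- cover_edge (a point): Middle of the cover's front edge, on its top face, 240 mm from the hinge line; moves with the cover. The top face is flat to either side of the fastener, e.g. 80 mm to the left or right of the fastener's axis, and can be pushed there.
- cover (a joint): Opening angle of the cover, rad: 0 is its lower stop, larger is more open (front edge up). A stiff hinge (0.45 N m; cover and fastener 0.28 kg) keeps it ajar; 1 to 2 N at the front edge swing it down. Below about 0.034 a rubber seal springs it back: about 0.03 when pushed down and let go, 0.016 when locked. Pressed at the fastener's axis it takes about 6 N to reach 0.02 and 15 N to reach the stop.
- slot (a point): Centre of the slot's floor in the fastener, on its axis, 175 mm from the hinge line; moves and turns with it. z points out of the cover, y along the slot, -y to the end with the white index mark. The fastener is an orange disc 92 mm across, face 3 mm above the cover; its slot is 70 mm long, 34 wide, 15 deep, with upright walls, open upward, so that shut fingertips fit in.
- fastener (a joint): Turn of the fastener, rad, clockwise from above: 0 unlocked (slot parallel to the front edge, white mark at the red dot), 1.571 locked, its stop (slot square to the front edge, mark at the green dot). Friction 0.1 N m, to 0.25 beyond 1.1, where its cam tongue runs in under a fixed pin. With the cover more open than 0.04 the tongue jams on the pin there, or passes over it and the cover cannot shut.
- spool_mid (a point): Reel of solder wire, white ends 54 mm across, 43 mm tall, standing loose on the extractor's deck; this point is its centre, 21.5 mm up. Leave it.
- breadboard: White breadboard, 55 by 165 by 9 mm, with chips on it (15 mm high). Origin: centre of its underside. Leave it.
- screwdriver: Screwdriver with a yellow handle, 200 mm long, 26 mm thick, lying flat. Origin: its underside at mid-length. Leave it.
- parts_box: Clear plastic parts box, 92 by 132 by 32 mm. Origin: centre of its underside. Leave it.
- multimeter: Yellow multimeter, 85 by 175 by 45 mm. Origin: centre of its underside. Leave it.
- pliers: Long-nose pliers with red handles, 160 mm long, 12 mm thick. Origin: underside at the pivot. Leave it.
- old_filter: The old filter, card frame with grey pleats, 210 by 210 by 42 mm. Origin: centre of its underside. Leave it.

How it is judged:
By the outcome, as a careful person would: the job done as asked, in the order asked, and still so for the second after the job is handed in, with the robot touching nothing.
It also fails if it takes over 38 s, if anything falls off the work surface, if the arm or the gripper's body presses on something with over 40 N, if the wrist force passes 120 N, or if a joint passes its speed limit or range.

## Working session

There is one attempt and no reset: what is moved stays moved. The work goes in short steps, Python scripts to look and compute and a shell command to move; the robot and the scene stay as the last step left them, time stands still between calls to the robot, and variables do not carry over. Pictures are saved under pics/ and viewed, about 8 in all and at most 12, crops included, and the job is handed in when it is done.

```bash
mkdir -p pics; cat > h.py <<'E'
import numpy as np,cv2
from workcell import ctrl
from scipy.spatial.transform import Rotation as R
def proj(n,P,ci=None):
    c=ci or ctrl.camera_info(n);T=np.array(c["camera_from_world"]);P=np.atleast_2d(P)
    q=P@T[:3,:3].T+T[:3,3]
    return np.c_[c["fx"]*q[:,0]/q[:,2]+c["cx"],c["fy"]*q[:,1]/q[:,2]+c["cy"]]
def back(n,uv,z,ci=None):
    c=ci or ctrl.camera_info(n);T=np.array(c["camera_from_world"]);uv=np.atleast_2d(uv)
    d=np.c_[(uv[:,0]-c["cx"])/c["fx"],(uv[:,1]-c["cy"])/c["fy"],np.ones(len(uv))]@T[:3,:3]
    o=-T[:3,:3].T@T[:3,3]
    return o+d*((z-o[2])/d[:,2])[:,None]
E
python3 - <<'E'
from h import *
s=ctrl.observe();print(s)
for n in("scene","top"):
    cv2.imwrite(f"pics/{n}0.png",ctrl.get_image(n));c=ctrl.camera_info(n);T=np.array(c["camera_from_world"]);print(n,c["fx"],-T[:3,:3].T@T[:3,3])
for t in("extractor","cover","fastener","spool_mid"):
    for n in ("scene","top"):
        for r in ctrl.silhouettes(n,t)[:2]:
            print(t,n,r["confidence"],r["centre"],cv2.boundingRect(r["mask"].astype("u1")),cv2.minAreaRect(np.argwhere(r["mask"])[:,::-1].astype("f4")))
E
```

```text
{'t': 0.0, 'joint_positions': array([ 1.00669802e+00,  3.81206850e-01,  1.29828901e+00,  1.19599499e-05,
        1.46358425e+00, -2.15310894e-01]), 'joint_velocities': array([-0.00083364,  0.00098131,  0.00040555, -0.00052634,  0.00150146,
        0.00300769]), 'joint_efforts': array([-5.31318638e-04, -4.48473680e+01, -2.31280303e+01, -1.84641185e-04,
        4.84913835e-03, -1.61253325e-05]), 'ee_pos': array([0.18780851, 0.51662304, 0.23069642]), 'tool_rot': array([-3.14014208e+00, -3.29411600e-04,  2.79280371e+00]), 'wrist_force': array([ 0.62335147, -0.59946622,  0.20408755]), 'moment': array([ 0.04259419, -0.02270004, -0.04587645]), 'finger_gap': 1.0003293706965966}
scene 369.5115359141235 [ 1.42009488 -0.15154163  0.97687012]
top 506.90295822537416 [ 0.26281444 -0.00406714  1.6108369 ]
extractor scene 0.85 [351.6, 226.2] (280, 156, 143, 133) ((347.5, 221.0), (117.08134460449219, 140.61526489257812), 78.69007110595703)
extractor top 0.65 [298.3, 162.7] (237, 106, 135, 116) ((305.07208251953125, 163.8663330078125), (110.22245025634766, 133.6254119873047), 86.3086166381836)
cover scene 0.81 [365.9, 198.0] (319, 157, 97, 85) ((366.8399963378906, 197.12001037597656), (76.38408660888672, 85.50723266601562), 79.69515228271484)
cover top 0.92 [282.3, 152.6] (239, 118, 89, 78) ((280.62322998046875, 155.29014587402344), (73.16625213623047, 88.83618927001953), 85.42607879638672)
fastener scene 0.58 [454.4, 212.2] (432, 202, 45, 26) ((453.9552001953125, 214.23793029785156), (24.78069305419922, 43.571739196777344), 86.633544921875)
fastener top 0.64 [280.6, 169.5] (266, 156, 33, 28) ((282.0, 169.5), (27.0, 32.0), 90.0)
spool_mid scene 0.6 [308.1, 203.8] (297, 192, 18, 23) ((305.5, 203.0), (22.0, 17.0), 90.0)
spool_mid top 0.88 [344.1, 161.2] (334, 151, 19, 22) ((343.0, 161.5), (21.0, 18.0), 90.0)
spool_mid top 0.37 [283.9, 171.8] (267, 156, 32, 28) ((282.5, 169.5), (27.0, 31.0), 90.0)
```

View pics/top0.png

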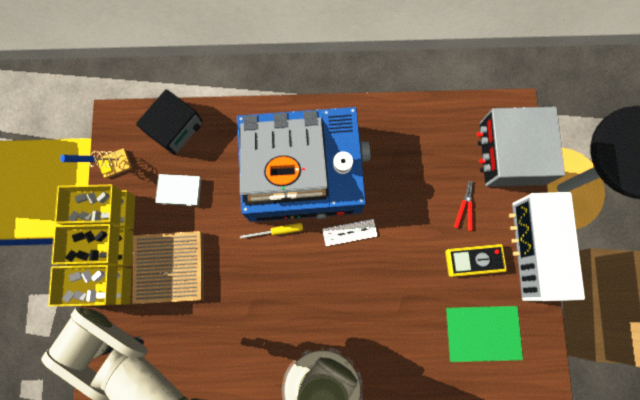

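View pics/scene0.png

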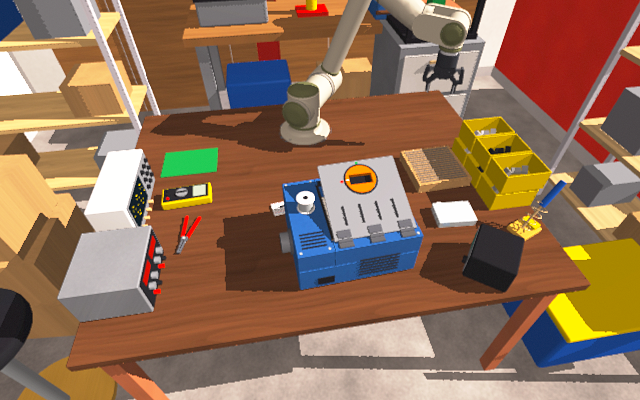

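```bash
python3 - <<'E'
from h import *
a=cv2.imread("pics/top0.png");b=cv2.imread("pics/scene0.png")
A=cv2.resize(a[95:225,225:385],None,fx=5,fy=5,interpolation=cv2.INTER_CUBIC)[:600]
cv2.imwrite("pics/c1.png",cv2.resize(A,(720,585)))
o={}
for n,im,roi in(("top",a,(255,150,50,40)),("scene",b,(335,150,50,50))):
    x,y,w,h=roi;hs=cv2.cvtColor(im[y:y+h,x:x+w],cv2.COLOR_BGR2HSV)
    m=cv2.inRange(hs,(5,170,120),(22,255,255));p=cv2.findNonZero(cv2.morphologyEx(m,cv2.MORPH_OPEN,np.ones((2,2))))
    e=cv2.fitEllipse(cv2.convexHull(p).astype("f4"));o[n]=np.array(e[0])+[x,y];print(n,o[n],e[1:])
# triangulate
Ps=[]
for n in o:
    c=ctrl.camera_info(n);K=np.array([[c["fx"],0,c["cx"]],[0,c["fy"],c["cy"]],[0,0,1]]);Ps.append(K@np.array(c["camera_from_world"])[:3])
X=cv2.triangulatePoints(*Ps,o["top"],o["scene"])[:,0];X=X[:3]/X[3];print(X,proj("top",X),proj("scene",X))
print(back("top",[[357,109],[364,210],[242,216],[238,116]],.17))
E
```

```text
top [283.0891304  171.32528687] ((28.636798858642578, 33.542823791503906), 81.01338195800781)
scene [361.30269051 169.00341034] ((45.9127311706543, 54.98391342163086), 85.60432434082031)
[0.61512444 0.09226668 0.26494586] [[282.09766435 171.12944127]] [[359.55150221 169.1097675 ]]
[[ 0.82662442 -0.12863787  0.17      ]
 [ 0.517655   -0.13586231  0.17      ]
 [ 0.5097863   0.21620144  0.17      ]
 [ 0.81444855  0.22935296  0.17      ]]
```

View pics/c1.png

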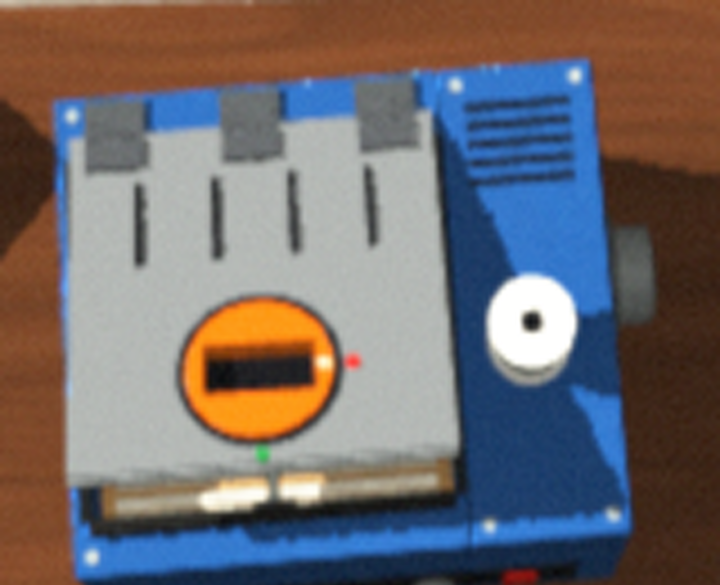

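```bash
cat >> h.py <<'E'
def pose():
    uv=np.array([[92,555],[613,512],[72,117],[575,75]])/4.5+[225,95]
    P=back("top",uv,.171)[:,:2];fl,fr,bl,br=P
    c=P.mean(0);d=(bl-fl)+(br-fr);e=(fl-fr)+(bl-br)
    yaw=(np.arctan2(d[1],d[0])+np.arctan2(-e[0],e[1]))/2
    return P,c,yaw,d,e
E
python3 - <<'E'
from h import *
P,c,yaw,d,e=pose();print(P,c,yaw,np.arctan2(d[1],d[0]),np.arctan2(-e[0],e[1]),np.linalg.norm(d)/2,np.linalg.norm(e)/2)
Rz=lambda v:np.c_[np.array(v)[:,:2]@np.array([[np.cos(yaw),np.sin(yaw)],[-np.sin(yaw),np.cos(yaw)]])+c,np.array(v)[:,2]]
def cov(r,y,h,th): # r from hinge, h above underside
    return [.115-r*np.cos(th)-h*np.sin(th)*0 + h*np.sin(th)*1,.05+y,.172+r*np.sin(th)+h*np.cos(th)]
for th in np.arange(.2,.75,.05):
    D=Rz([cov(.175,0,.009,th)]);print(round(th,2),D[0].round(3),proj("top",D).round(1),proj("scene",D).round(1), proj("top",Rz([cov(.24,y,.006,th)for y in(.12,-.12)])).round(1).tolist())
print("seat",Rz([[-.06,.05,.166]]),"body corners",proj("top",Rz([[x,y,.17]for x in(-.15,.15)for y in(.18,-.18)])).round(1).tolist())
E
```

```text
[[ 0.50253921  0.20611461]
 [ 0.52127748 -0.12792104]
 [ 0.79800064  0.22012374]
 [ 0.81811598 -0.1155212 ]] [0.65998333 0.04569903] 0.05125540302016865 0.04455765255655469 0.057953153483782605 0.29644418985152204 0.3354033752039859
0.2 [0.603 0.093 0.216] [[283.3 179.8]] [[357.7 178.8]] [[241.4, 204.6], [327.4, 198.0]]
0.25 [0.605 0.093 0.224] [[283.  178.2]] [[358.1 177.2]] [[240.7, 202.8], [327.4, 196.1]]
0.3 [0.608 0.093 0.232] [[282.7 176.5]] [[358.5 175.8]] [[240.0, 200.7], [327.3, 194.0]]
0.35 [0.611 0.093 0.24 ] [[282.4 174.7]] [[359.  174.4]] [[239.3, 198.4], [327.2, 191.6]]
0.4 [0.615 0.093 0.248] [[282.1 172.8]] [[359.5 173.2]] [[238.6, 195.9], [327.2, 189.1]]
0.45 [0.619 0.094 0.256] [[281.8 170.6]] [[360.1 172.1]] [[237.9, 193.2], [327.0, 186.3]]
0.5 [0.623 0.094 0.264] [[281.5 168.4]] [[360.7 171.1]] [[237.1, 190.3], [326.9, 183.4]]
0.55 [0.628 0.094 0.271] [[281.2 166. ]] [[361.3 170.2]] [[236.4, 187.1], [326.8, 180.2]]
0.6 [0.633 0.094 0.278] [[280.9 163.5]] [[362.  169.5]] [[235.7, 183.8], [326.6, 176.8]]
0.65 [0.639 0.095 0.285] [[280.6 160.9]] [[362.8 168.9]] [[234.9, 180.3], [326.4, 173.2]]
0.7 [0.644 0.095 0.292] [[280.2 158.2]] [[363.5 168.5]] [[234.2, 176.6], [326.2, 169.5]]
seat [[0.59750047 0.09255938 0.166     ]] body corners [[241.4, 219.0], [366.0, 209.3], [236.7, 120.4], [356.4, 111.4]]
```

```bash
sed -i 's#/4.5+\[225,95\]#/[4.5,4.875]+[225,95]#' h.py
python3 - <<'E'
from h import *
P,c,yaw,d,e=pose();print(P,c,yaw,np.arctan2(d[1],d[0]),np.arctan2(-e[0],e[1]),np.linalg.norm(d)/2,np.linalg.norm(e)/2)
Rz=lambda v:np.c_[np.array(v)[:,:2]@np.array([[np.cos(yaw),np.sin(yaw)],[-np.sin(yaw),np.cos(yaw)]])+c,np.array(v)[:,2]]
def cov(r,y,h,th):
    return [.115-r*np.cos(th)+h*np.sin(th),.05+y,.172+r*np.sin(th)+h*np.cos(th)]
print("cover corners seen",(np.array([[68,487],[458,455]])/[4.5,4.875]+[225,95]).round(1).tolist())
for th in np.arange(.15,.6,.05):
    D=Rz([cov(.175,0,.009,th)]);print(round(th,2),D[0].round(3),proj("top",D).round(1),proj("scene",D).round(1), proj("top",Rz([cov(.24,y,.006,th)for y in(.12,-.12)])).round(1).tolist())
print("seat",Rz([[-.06,.05,.166]]),"body corners",proj("top",Rz([[x,y,.17]for x in(-.15,.15)for y in(.18,-.18)])).round(1).tolist())
for y in(0,.08,-.08): print("edge",y,Rz([cov(.22,y,.006,t) for t in(.45,.4,0)]).round(3).tolist())
s=ctrl.observe();Rt=R.from_euler("xyz",s["tool_rot"]).as_matrix();print("tool axes",Rt.round(3))
print("tool yaw wanted for y along extractor y:",yaw)
E
```

```text
[[ 0.53027955  0.2061806 ]
 [ 0.547009   -0.1290461 ]
 [ 0.80431742  0.22014994]
 [ 0.82218793 -0.11568554]] [0.67594847 0.04539972] 0.05061748128818149 0.04972057472094376 0.05151438785541922 0.27494818711050345 0.33597678343916954
cover corners seen [[240.1, 194.9], [326.8, 188.3]]
0.15 [0.617 0.092 0.207] [[283.5 175.7]] [[358.4 183.9]] [[242.2, 200.6], [327.3, 194.1]]
0.2 [0.619 0.093 0.216] [[283.3 174.3]] [[358.8 182.2]] [[241.5, 199.0], [327.3, 192.4]]
0.25 [0.621 0.093 0.224] [[283.  172.7]] [[359.2 180.7]] [[240.9, 197.1], [327.3, 190.5]]
0.3 [0.624 0.093 0.232] [[282.7 171. ]] [[359.7 179.3]] [[240.1, 195.0], [327.2, 188.3]]
0.35 [0.627 0.093 0.24 ] [[282.4 169.2]] [[360.2 177.9]] [[239.4, 192.7], [327.2, 185.9]]
0.4 [0.631 0.093 0.248] [[282.1 167.2]] [[360.7 176.7]] [[238.7, 190.1], [327.1, 183.4]]
0.45 [0.635 0.093 0.256] [[281.8 165. ]] [[361.3 175.6]] [[238.0, 187.4], [327.0, 180.6]]
0.5 [0.639 0.094 0.264] [[281.5 162.8]] [[361.9 174.7]] [[237.3, 184.4], [326.8, 177.6]]
0.55 [0.644 0.094 0.271] [[281.2 160.4]] [[362.6 173.8]] [[236.5, 181.2], [326.7, 174.4]]
seat [[0.61349553 0.09229993 0.166     ]] body corners [[241.5, 213.5], [365.8, 204.0], [236.9, 115.3], [356.3, 106.4]]
edge 0 [[0.593, 0.091, 0.273], [0.588, 0.091, 0.263], [0.569, 0.09, 0.178]]
edge 0.08 [[0.589, 0.171, 0.273], [0.584, 0.171, 0.263], [0.565, 0.17, 0.178]]
edge -0.08 [[0.597, 0.011, 0.273], [0.592, 0.011, 0.263], [0.573, 0.01, 0.178]]
tool axes [[-0.94   0.342 -0.   ]
 [ 0.342  0.94  -0.   ]
 [ 0.    -0.    -1.   ]]
tool yaw wanted for y along extractor y: 0.05061748128818149
```

```bash
python3 -m creep '[[0,0,0,-0.05,0],[0,0,0,-0.1,0],[0,-0.486,-0.191,-0.1,-0.4],[0,-0.486,-0.191,-0.1,-0.4],[0,-0.486,-0.191,-0.1,-0.4],[0,-0.486,-0.191,-0.1,-0.4],[0,-0.486,-0.191,-0.1,-0.4],[0,-0.486,-0.191,-0.1,-0.4],[0,-0.486,-0.191,-0.1,-0.4],[0,-0.486,-0.191,-0.1,-0.4],[0,-0.486,-0.191,-0.1,-0.4],[0,-0.486,-0.191,-0.1,-0.4],[0,-0.486,-0.191,-0.1,-0.4],[0,-0.486,-0.191,-0.1,-0.4],[0,-0.486,-0.191,-0.1,-0.4],[0,-0.486,-0.191,-0.1,-0.4],[0,-0.486,-0.191,-0.1,-0.4]]'
python3 - <<'E'
from h import *
s=ctrl.observe();print(s["t"],s["ee_pos"],s["tool_rot"],s["joint_positions"],s["wrist_force"])
cv2.imwrite("pics/w1.png",ctrl.get_image("wrist"))
print(proj("wrist",[[.6135,.0923,.17],s["ee_pos"]]))
E
```

```text
t: 2.2
ee_pos: [0.5787, 0.1723, 0.3319]
tool_rot: [3.141, 0.001, -3.089]
wrist_force: [0.2, -0.2, 1.0]
finger_gap: -0.002
2.2 [0.57866854 0.17225524 0.33185081] [ 3.14147893e+00  6.34247047e-04 -3.08882696e+00] [ 9.34214989e-02  4.37306307e-01  9.22657233e-01  8.98307314e-05
  1.78099077e+00 -1.53012178e+00] [ 0.19049894 -0.20284378  0.96598591]
[[248.71062612 204.13252577]
 [321.43487316 248.87993079]]
```

View pics/w1.png

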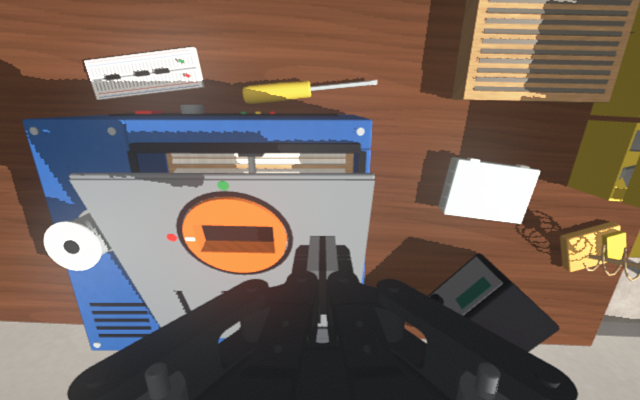

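The wrist view shows the cover ajar, with its front edge at row 178, the orange disc at (234,233), front screws at (34,131) and (361,131), and the fingertips over the plain cover at (322,245). I'll check the pose with those screws, then push down.

```bash
python3 - <<'E'
from h import *
P,*_=pose();print(back("wrist",[[361,131],[34,131],[96,346]],.171)[:,:2], P[[0,1,3]])
E
python3 -m creep '[[0,0,0,0.04,0],[0,0,0,0.08,0],[0,0,0,0.09,0],[0,0,0,0.1,0],[0,0,0,0.11,0],[0,0,0,0.12,0],[0,0,0,0.13,0],[0,0,0,0.14,0],[0,0,0,0.145,0],[0,0,0,0.145,0]]'
```

```text
[[ 0.52687383  0.21004647]
 [ 0.54484619 -0.12672148]
 [ 0.82304938 -0.11365525]] [[ 0.53027955  0.2061806 ]
 [ 0.547009   -0.1290461 ]
 [ 0.82218793 -0.11568554]]
t: 3.25
ee_pos: [0.5793, 0.1712, 0.1855]
tool_rot: [-3.142, -0.001, -3.09]
wrist_force: [-0.3, -0.3, 0.4]
finger_gap: -0.004
```

```bash
python3 -m creep '[[0,0,0,0.003,0],[0,0,0,0.005,0],[0,0,0,0.007,0],[0,0,0,0.007,0]]'; python3 -m creep '[[0,0,0,0.001,0],[0,0,0,0.002,0],[0,0,0,0.002,0]]'
```

```text
t: 3.65
ee_pos: [0.5796, 0.1713, 0.1803]
tool_rot: [-3.142, 0.001, -3.09]
wrist_force: [-1.6, 0.8, 5.6]
finger_gap: -0.002
t: 3.95
ee_pos: [0.5796, 0.1713, 0.179]
tool_rot: [-3.142, 0.002, -3.09]
wrist_force: [-3.2, -0.9, 9.6]
finger_gap: -0.001
```

```bash
python3 -m creep '[[0,0,0,0.001,0],[0,0,0,0.001,0],[0,0,0,-0.03,0],[0,0,0,-0.06,0],[30,-0.029,-0.079,-0.06,0],[30,-0.029,-0.079,-0.06,0],[30,-0.029,-0.079,-0.06,0],[30,-0.029,-0.079,-0.06,0],[30,-0.029,-0.079,-0.06,0],[30,-0.029,-0.079,-0.06,0]]'
python3 - <<'E'
from h import *
s=ctrl.observe();print(s["t"],s["ee_pos"],s["tool_rot"],s["joint_positions"][5],s["wrist_force"],s["finger_gap"])
ci=ctrl.camera_info("wrist");im=ctrl.get_image("wrist");t=ctrl.get_image("top")
A=cv2.resize(t[95:225,225:385],(480,390),interpolation=cv2.INTER_CUBIC)
o=np.zeros((400,800,3),"u1");o[:,:400]=im[:,120:520];o[:390,400:]=A[:,:400];cv2.imwrite("pics/w2.png",o)
print(proj("wrist",[[.6125,.094,.181],[.6125,.094,.166]],ci)-[120,0])
E
```

```text
t: 4.95
ee_pos: [0.6121, 0.095, 0.2375]
tool_rot: [3.141, 0.0, -3.089]
wrist_force: [-0.4, 0.4, -0.1]
finger_gap: 0.301
4.95 [0.61205446 0.09495983 0.23745038] [ 3.14147452e+00  6.77308436e-05 -3.08898454e+00] -1.6603992504105585 [-0.44047765  0.43076278 -0.11034298] 0.30145375752896136
[[200.19805816 212.88567205]
 [200.31528507 206.0553081 ]]
```

View pics/w2.png

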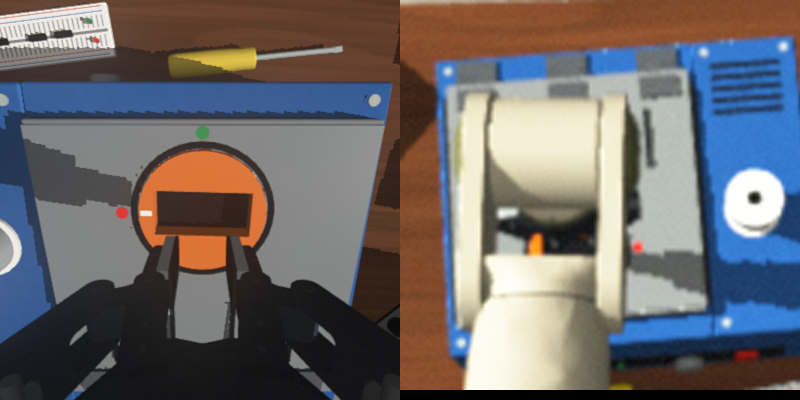

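```bash
python3 -m creep '[[30,0,0,0.03,0],[30,0,0.001,0.05,0],[30,0,0.001,0.058,0],[30,0,0.001,0.062,0],[30,0,0.001,0.066,0],[30,0,0.001,0.066,0]]'
```

```text
t: 5.65
ee_pos: [0.6126, 0.0949, 0.1717]
tool_rot: [-3.141, 0.001, -3.09]
wrist_force: [-0.1, 0.2, -0.2]
finger_gap: 0.3
```

```bash
python3 -m creep '[[30,0,0,0.002,0],[30,0,0,0.004,0],[30,0,0,0.004,0]]';python3 -m creep '[[30,0,0,0.001,0],[30,0,0,0.002,0],[30,0,0,0.002,0]]'
```

```text
t: 5.95
ee_pos: [0.6128, 0.0949, 0.1685]
tool_rot: [-3.141, 0.002, -3.09]
wrist_force: [-0.5, -0.1, 3.8]
finger_gap: 0.304
t: 6.25
ee_pos: [0.6129, 0.0949, 0.1673]
tool_rot: [-3.141, 0.003, -3.09]
wrist_force: [-1.6, -0.6, 9.5]
finger_gap: 0.302
```

```bash
python3 -m creep '[[30,0,0,0,0.1],[30,0,0,0,0.2],[30,0,0,0,0.3],[30,0,0,0,0.4],[30,0,0,0,0.5],[30,0,0,0,0.6],[30,0,0,0,0.7],[30,0,0,0,0.8],[30,0,0,0,0.8]]'; python3 -c "
from h import *
s=ctrl.observe();print(s['moment'],s['joint_positions'][5],s['joint_efforts'])"
```

```text
t: 7.15
ee_pos: [0.6134, 0.0936, 0.1673]
tool_rot: [3.14, 0.005, 2.389]
wrist_force: [0.1, -5.3, 8.7]
finger_gap: 0.295
[-0.93085135  0.16541859  0.06660233] -0.856394809131593 [  2.81021856 -47.57929444 -19.68651831   1.28893834  -0.17581268
   0.95321506]
```

```bash
python3 -m creep '[[30,0,0,0,0.1],[30,0,0,0,0.2],[30,0,0,0,0.3],[30,0,0,0.0005,0.4],[30,0,0,0.0005,0.5],[30,0,0,0.0005,0.6],[30,0,0,0.0005,0.7],[30,0,0,0.0005,0.7]]'; python3 - <<'E'
from h import *
s=ctrl.observe();print(s['moment'],s['joint_positions'][5],s['joint_efforts'][5])
ci=ctrl.camera_info("wrist");im=ctrl.get_image("wrist");cv2.imwrite("pics/w3.png",cv2.resize(im[60:380,120:520],(700,560)))
E
```

```text
t: 7.95
ee_pos: [0.6127, 0.0933, 0.167]
tool_rot: [3.139, 0.003, 1.689]
wrist_force: [-2.3, -4.8, 10.7]
finger_gap: 0.3
[-0.79509476  0.75018042  0.05261358] -0.1564419966828033 0.9490516036748886
```

View pics/w3.png

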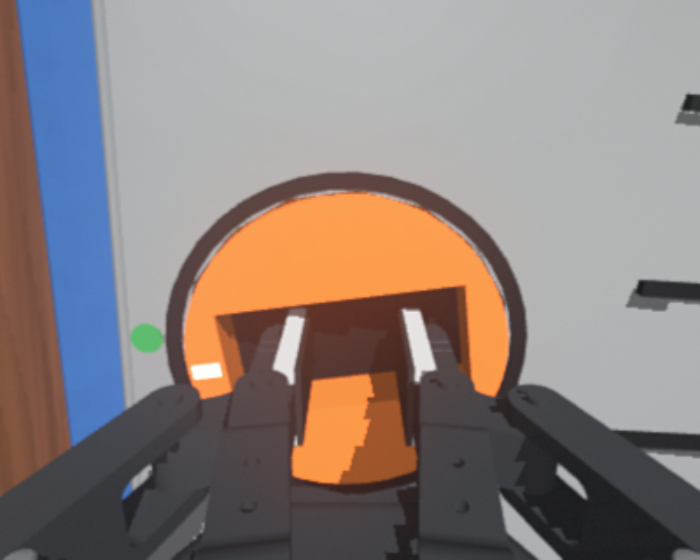

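The fastener follows, with its white mark at (206,371) still about 10° short of the green dot at (147,338). I'll keep turning to the stop.

```bash
python3 -m creep '[[30,0,0,0.0005,0.1],[30,0,0,0.0005,0.2],[30,0,0,0.0005,0.25],[30,0,0,0.0005,0.25]]'; python3 -c "
from h import *
s=ctrl.observe();print(s['moment'],s['joint_positions'][5],s['joint_efforts'])"; python3 -m creep '[[30,0,0,0,0.05],[30,0,0,0,0.1],[30,0,0,0,0.1]]'; python3 -c "
from h import *
s=ctrl.observe();print(s['moment'],s['joint_positions'][5],s['joint_efforts'])"
```

```text
t: 8.4
ee_pos: [0.6129, 0.0934, 0.1666]
tool_rot: [3.138, 0.002, 1.441]
wrist_force: [-3.6, -6.2, 11.3]
finger_gap: 0.301
[-1.07153058  0.6519421   0.16083928] 0.0921880017645441 [  3.17850709 -46.04081511 -20.0028348    1.52150597  -0.91297064
   0.60219113]
t: 8.7
ee_pos: [0.6132, 0.0939, 0.1666]
tool_rot: [3.137, 0.001, 1.341]
wrist_force: [-1.8, -4.4, 11.4]
finger_gap: 0.299
[-0.59447044  0.39574637  0.09713634] 0.19213737972473688 [  2.09057495 -46.56607032 -19.51156318   0.95276736  -0.45016866
   0.5265406 ]
```

```bash
python3 -m creep '[[30,0,0,0,0.05],[30,0,0,0,0.1],[30,0,0,0,0.1]]'; python3 - <<'E'
from h import *
s=ctrl.observe();print(s['moment'],s['joint_positions'][5],s['joint_efforts'][5])
ci=ctrl.camera_info("wrist");im=ctrl.get_image("wrist");cv2.imwrite("pics/w4.png",cv2.resize(im[60:380,120:520],(700,560)))
E
```

```text
t: 9.0
ee_pos: [0.6138, 0.0949, 0.1666]
tool_rot: [3.136, -0.002, 1.242]
wrist_force: [1.1, 1.4, 10.0]
finger_gap: 0.299
[ 0.18402121 -0.13427715  0.20784265] 0.29192576388582125 0.6348883174359798
```

View pics/w4.png

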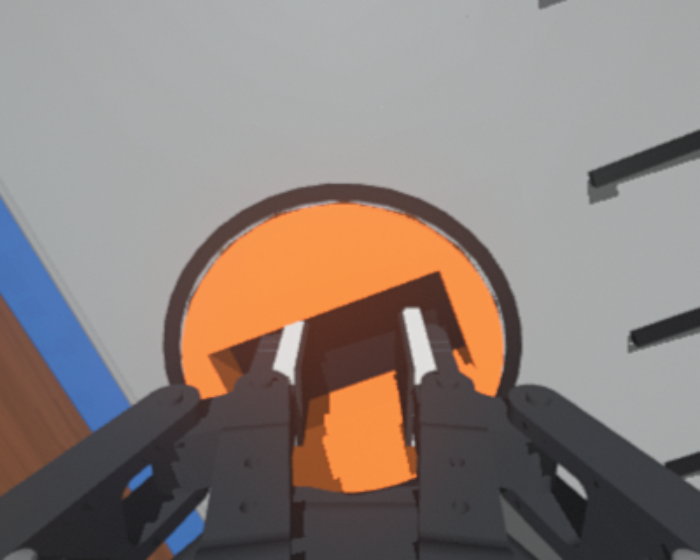

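```bash
python3 -m creep '[[30,0,0,0,0.05],[30,0,0,0,0.1],[30,0,0,0,0.1]]'; python3 - <<'E'
from h import *
# angle of slot edge in previous picture (camera pose then: undo turn via current ci is wrong) -> take new
s=ctrl.observe();print(s['moment'],s['joint_positions'][5])
ci=ctrl.camera_info("wrist");im=ctrl.get_image("wrist")
# rectify to world plane z=.181: rows = -x, cols=-y, 5 px/mm around seat
g=.0002;N=500
yy,xx=np.mgrid[0:N,0:N]
P=np.c_[(.613-(yy.ravel()-N/2)*-g),(.094-(xx.ravel()-N/2)*g),np.full(N*N,.182)]
uv=proj("wrist",P,ci).reshape(N,N,2).astype("f4")
cv2.imwrite("pics/r5.png",np.flipud(cv2.remap(im,uv[...,0],uv[...,1],1)))
E
```

```text
t: 9.35
ee_pos: [0.6135, 0.0949, 0.1667]
tool_rot: [3.136, -0.001, 1.145]
wrist_force: [-0.4, 0.2, 11.0]
finger_gap: 0.3
[-0.11603158  0.00205361  1.73667566] 0.38932569565998476
```

View pics/r5.png

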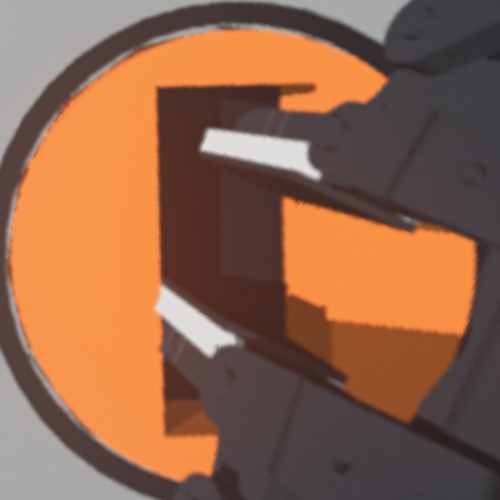

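The moment jumped to 1.7 N m and the slot lies square to the front edge, so the stop is reached. I'll ease off within the play, then lift clear.

```bash
python3 -m creep '[[30,0,0,0,-0.1],[30,0,0,0,-0.2],[30,0,0,0,-0.27],[30,0,0,0,-0.27]]'; python3 -c "
from h import *
s=ctrl.observe();print(s['moment'])"; python3 -m creep '[[30,0,0,-0.01,0],[30,0,0,-0.03,0],[30,0,0,-0.07,0],[30,0,0,-0.12,0],[30,0,0,-0.15,0],[30,0.05,0,-0.15,0],[30,0.05,0,-0.15,0]]'; python3 - <<'E'
from h import *
s=ctrl.observe();print(s['wrist_force'],s["tool_rot"])
ci=ctrl.camera_info("wrist");im=ctrl.get_image("wrist");t=ctrl.get_image("top")
o=np.zeros((400,800,3),"u1");o[:,:480]=im[:,80:560];o[:,480:]=cv2.resize(t[90:250,225:355],(325,400))[:,:320]
cv2.imwrite("pics/w6.png",o)
E
```

```text
t: 9.8
ee_pos: [0.6136, 0.0955, 0.1667]
tool_rot: [3.136, -0.002, 1.415]
wrist_force: [1.5, 3.1, 10.7]
finger_gap: 0.301
[ 0.54488664  0.03650419 -0.04685018]
t: 10.5
ee_pos: [0.6202, 0.148, 0.3153]
tool_rot: [3.14, -0.002, 1.416]
wrist_force: [0.2, -0.5, -0.6]
finger_gap: 0.302
[ 0.23543241 -0.51946779 -0.5847397 ] [ 3.13998225e+00 -1.59394584e-03  1.41647198e+00]
```

View pics/w6.png

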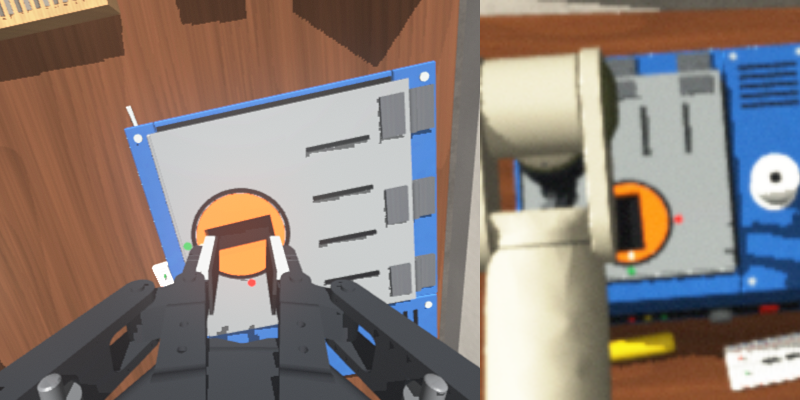

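The white mark now stands at the green dot: (631,257) against (631,271) in the top view. The cover is flat, the reel is in place and the arm is clear.

```bash
python3 -c "
from workcell import ctrl
print(ctrl.hand_in())"
```

```text
the job is handed in; nothing more can be done
None
```

The cover is shut and locked, and I handed the job in at about 10.5 s of the 38 s allowed.

- **Closing:** I pushed the cover down with shut fingertips on its plain face, to the left of the fastener, with about 10 N.
- **Locking:** I opened the fingers to 30% so they spread along the slot, set them in and turned clockwise with about 10 N down. The moment jumped to 1.7 N m at the stop, which I eased off before lifting clear.
- **Last checks:** The white mark stands at the green dot and the slot is square to the front edge. It read about 1.6° past square, which is within measuring error. The cover lies flat, the reel is still on the deck, and the wrist force is back to zero within sensor noise.
- **Disagreements:**
  - The network took something else for the fastener in the scene camera, so I found the extractor from its screws in the top view.
  - The wrist camera put those screws 2 to 5 mm off the top view. I used a value between the two.
- **Not checked:** I did not measure the other bench items again at the end. I kept the arm and fingers clear of them throughout.

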